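Pack the short insert plate in its nest and hold it down flush

ROBOT

A 6-joint arm with a two-finger parallel gripper is mounted at the origin on a cart in front of the work surface, level with it; the furniture and walls round the work are solid. World frame = base frame: x ahead of the robot, y to its left, z up, the work surface at z = 0. Lengths are in m, angles in degrees, forces in N, time in s.
With the tool pointing down it reaches from about 0.35 to 0.875 m from the base axis. Payload 4.2 kg.
Tool frame: the origin (TCP) lies midway between the tips of the shut fingers; the grasp point (between the pads) lies 19 mm behind it; z points along the fingers, y is the line along which they close (so a half turn about z gives the same grasp; the last joint's range is limited). The gripper opens to 87 mm and grips with 3 to 60 N. Pads are 19 mm wide; open, the fingers measure 117 mm over their backs; the gripper's body (75 mm by 190 mm) begins 51 mm behind the grasp point.
Start: joints at [-61.329, 22.042, 0.453, 0, -68.411, -14.817], TCP at [0.15, -0.607, 0.223] pointing down, gripper open.
Joint ranges: [-179.83, 179.83], [-69.29, 118.12], [-61.27, 80.66], [-181.25, 117.63], [-171.15, -9.14], [-177.46, 177.46]. Speed limits (degrees/s): [159.86, 159.86, 180, 180, 180, 180].

INTERFACE

Orientations are given as a 3x3 rotation matrix whose columns are the frame's x, y, z axes.
In Python, from station import sensors, eyes, workorder gives the robot as it stands.
- The arm moves only by the tool move_tool, called by a JSON object that holds its "name" and its "arguments". Schema: {"type":"object","properties":{"steps":{"type":"array","items":{"type":"array","prefixItems":[{"type":"number"},{"type":"array","items":{"type":"number"},"minItems":3,"maxItems":3},{"type":"array","items":{"type":"number"},"minItems":3,"maxItems":3}],"minItems":3,"maxItems":3},"minItems":1,"maxItems":8},"only":{"type":"string"},"quiet":{"type":"boolean"},"lines":{"type":"string"}},"required":["steps"],"additionalProperties":false}. steps is a list of rows, 1 to 8 of them, each written [opening, [dx, dy, dz], [rx, ry, rz]]: the opening from 0.0 (shut) to 1.0 (fully open), then dx, dy, dz in m, then a rotation vector rx, ry, rz in degrees; each row is the pose to reach, as a shift and turn from the pose commanded when the call began, along the tool's axes at that moment; what a row does not reach only later rows make up. A row lasts 1/10 s, in which the tool goes at most 0.05 m and 8.59 degrees, less where a joint would pass 70% of its speed; a pose out of reach is approached as far as the arm can. The fingers move at their own pace and stop on an object; the grip force is fixed at half the most. Time passes only in rows, so rows that do not move let the fingers close. The tool returns the time, the measured TCP pose, the force, the opening and the grip force at its end. only (a regular expression) keeps the lines of the reply that match it, lines (a string "A,B") keeps lines A to B, and quiet returns only ok. Input that does not fit is refused with a message, and nothing moves.
- sensors.sense(): the state, without advancing time (a new reading comes with each control period).
- eyes.capture(name): name is "scene" or "top" or "wrist"; returns a dict with "pixels" (400x640x3 uint8, red, green, blue), "z_map" (400x640 float32, m along the optical axis (not along the pixel's ray), 0 where there is no reading), "K" (3x3 intrinsics, pixels), "world_from_camera" (4x4, takes a point from camera to world coordinates). Camera axes: x right, y up, looking along -z (the intrinsics and any distortion apply to the point x, -y, -z); pixel columns grow to the right and rows downward; lengths in m; the calibration is good to about 2 mm. The wrist camera is an equidistant fisheye: a pixel r from the principal point sees the ray r / f radians off the axis. A picture is of the moment at which its call begins.
- workorder.finish_job(): hands the job in; it is judged then, once.
The state is a dict: "time_s": time; "joints": joint angles; "joint_velocities": joint speeds; "effort": joint torques, N m; "tcp_pos": TCP position; "ee_rot": TCP orientation; "wrist_force": force on the tool from outside, world axes, zero at the start; "moment": the same for the moment, N m; "gripper_width": opening from 0.0 (shut) to 1.0 (fully open); "gripper_force": force on a finger pad.
Only numpy, scipy, OpenCV 4.12 (cv2) and the standard library are available. Lean on these libraries where they do the work, as an engineer would, in place of code of your own. Each camera call takes 0.05 s, during which the arm holds its last target. There are 200 camera calls.

TASK

The insert plate in the nest stands a few millimetres proud on its sprung lift-out pad, with room left at only one of its two ends. Take from the wooden rack the packing piece that fits this room, slide it down to the nest's floor between the plate and the end stop and let go of it; then press the plate down until it is fully home, its top flush with the rails and stops, and finish while still holding it pressed down (it springs up when released). Leave the thicker packing piece in the rack and the loose tools where they lie.

Things in the scene. Friction and masses are not known exactly. Their poses are not given: they have to be found in the camera images.
- nest: Fixed aluminium nest: base 124 (x) x 196 (y) x 16 mm; on it, along y, two side rails 18 mm wide, 110 long, 20 high, 61 mm apart (at x -39.5 and +39.5 mm). Origin: centre of the base's underside, on the bench, z up. The nest's floor is the base's top, 16 mm above the origin; tops of rails and stops 36 mm above it. The end stops stand across the two ends of its y axis.
- stop_long: Fixed dark steel end stop, 66 (x) x 46 (y) x 20 mm, on the base, its centre 66 mm from the nest's centre along the nest's y axis, at the +y or the -y end; the plate almost touches it (about 1 mm): no room there. Origin: centre of its underside; axes parallel to the nest's.
- stop_short: Fixed dark steel end stop like the other but only 66 (x) x 15 (y) x 20 mm, its centre 66 mm from the nest's centre at the other end; between its inner face (58.5 mm from the nest's centre) and the plate's end is the wide gap, 16 to 17 mm. Origin: centre of its underside; axes parallel to the nest's.
- insert_plate: Loose steel insert plate, 58 (x) x 84 (y) x 20 mm, 0.35 kg, with four 8 mm holes near its corners, plain in the middle, between rails (1.5 mm play) and stops. Origin: centre of its underside, top 20 mm above. Rests on the sprung lift pad, underside 21 mm above the nest's origin, top 5 mm proud of the rails; fully home it lies on the nest's floor, underside 16 mm above the nest's origin.
- lift_pad (a joint): Travel of the sprung pad (36 x 56 mm, hidden under the plate's middle): 0 up, 0.005 m when the plate is fully home. On top of the plate's weight it takes about 1 to 4 N to start and 5 to 9 N to reach home; it lifts the plate again when released.
- rack: Fixed wooden rack, 76 (x) x 150 (y) x 18 mm, with two slots about 27 mm wide (y) and 56 mm long (x), centred about 38 mm to either side of its middle along y, their floors 10 mm above its underside. A packing piece stands loosely in each; which is in which slot varies. Origin: centre of its underside, on the bench.
- packer_13: Loose steel packing piece standing in a rack slot, 0.12 kg: foot 48 (x) x 13 (y) x 20 mm high, lower edges bevelled 2.5 mm; above it a grip tab 26 (x) x 10 (y) x 34 mm high (54 mm in all). Origin: centre of its underside, z up. On the nest's floor the foot's top is level with the rails. To clear the proud plate hold the tab with the fingertips at least 28 mm above the underside.
- packer_20: Loose steel packing piece like the other, with the same grip tab, but its foot is 20 mm thick: too thick for the gap. Stays in the rack. Origin: centre of its underside.
- picker_2: Loose tool (bystander): pick with a wooden handle, 199 x 33 mm, lying on the bench near its front edge. Origin: on the bench under its middle.
- marker_1: Loose bystander: grey marker pen with a black cap, 128 x 17 mm, lying on the bench near its front edge. Origin: on the bench under its middle.
- pliers: Loose tool (bystander): red-handled pliers, 190 x 51 mm, lying on the bench behind the work. Origin: on the bench under their middle.
- hex_key: Loose tool (bystander): dark L-shaped hex key, 115 x 49 mm, lying on the bench behind the work. Origin: on the bench under its middle.

How it is judged:
By the outcome, as a careful person would: the job done as asked, in the order asked, and still so for the second after the job is handed in, while the arm keeps its last pose, push and grip.
It also fails if it takes over 48 s, if anything falls off the work surface, if the arm or the gripper's body presses on something with over 40 N, if the wrist force passes 120 N, or if a joint passes its speed limit or range.

## Working session

There is one attempt and no reset: what is moved stays moved. The work goes in short steps, Python scripts to look and compute and a tool call to move; the robot and the scene stay as the last step left them, time stands still between calls to the robot, and variables do not carry over. Pictures are saved under pics/ and viewed, at most 10 in all, crops included, and the job is handed in when it is done.

```bash
mkdir -p pics; ls
```

Run:
```python
from station import sensors, eyes
import cv2,numpy as np
s=sensors.sense(); print(s['time_s'],s['tcp_pos'],s['ee_rot'],s['wrist_force'],s['gripper_width'])
for n in('top','scene'):
    c=eyes.capture(n); np.savez(f'{n}0.npz',**c); cv2.imwrite(f'pics/{n}0.png',c['pixels'][:,:,::-1]); print(c['K'],c['world_from_camera'], c.keys())
```

```text
pics
0.0 [ 0.14952335 -0.60622223  0.22147323] [[-9.70953891e-01 -2.39265887e-01 -6.13677087e-04]
 [-2.39266655e-01  9.70951651e-01  2.08774072e-03]
 [ 9.63256449e-05  2.17393244e-03 -9.99997632e-01]] [-0.50053518 -0.35302777  0.39713697] 0.9986339387953655
[[476.31589373   0.         327.13566516]
 [  0.         476.31589373 204.71892617]
 [  0.           0.           1.        ]] [[-0.00888372  0.98815348 -0.15321155  0.39243265]
 [-0.99994413 -0.0096565  -0.00430044 -0.12975415]
 [-0.00572898  0.15316478  0.98818406  1.06595315]
 [ 0.          0.          0.          1.        ]] dict_keys(['pixels', 'z_map', 'K', 'world_from_camera'])
[[443.24209679   0.         320.19921102]
 [  0.         443.24209679 196.7977917 ]
 [  0.           0.           1.        ]] [[-0.83551743  0.28837452 -0.46770799  0.03910333]
 [-0.54932621 -0.41933573  0.72277124  0.62471042]
 [ 0.01230214  0.86081222  0.50877399  0.5963909 ]
 [ 0.          0.          0.          1.        ]] dict_keys(['pixels', 'z_map', 'K', 'world_from_camera'])
```

View pics/top0.png

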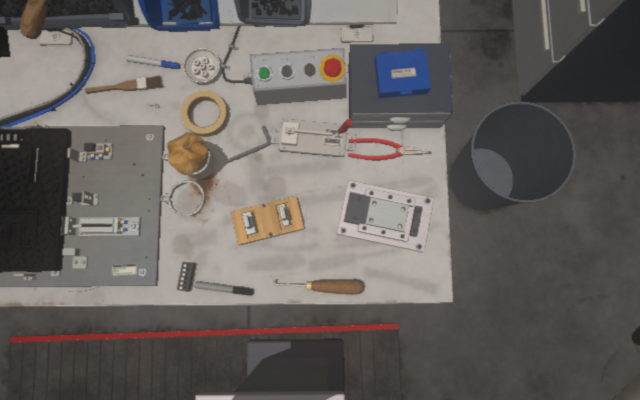

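View pics/scene0.png

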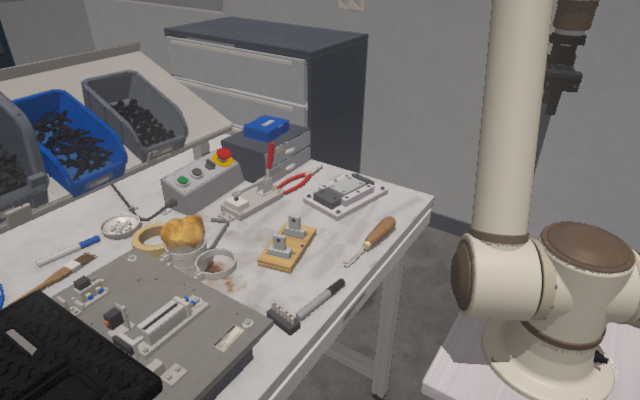

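The top view shows the rack at about (268,220) and the nest at about (385,216). The long stop is at the nest's left (356,207), and the gap is at the right beside the short stop (415,221). Next I'll measure both from depth.

Create h.py:
```python
import numpy as np,cv2
def cloud(c):
    K=c['K'];T=c['world_from_camera'];z=c['z_map'];v,u=np.mgrid[:400,:640]
    P=np.stack([(u-K[0,2])/K[0,0]*z,-(v-K[1,2])/K[1,1]*z,-z],-1)
    return P@T[:3,:3].T+T[:3,3]
def rect(P,m):
    r=cv2.minAreaRect((P[m][:,:2]*1000).astype(np.float32)); return np.round(r[0],1),np.round(r[1],1),round(r[2],1),int(m.sum())
```

Run:
```python
from h import *
c=np.load('top0.npz');P=cloud(c);Z=P[...,2]
v,u=np.mgrid[:400,:640]
R=(u>225)&(u<310)&(v>190)&(v<250);N=(u>330)&(u<440)&(v>175)&(v<255)
print('bench',np.median(P[260:270,200:300,2]))
for nm,m,a,b in(('base',N,.008,.06),('raised',N,.028,.06),('plate',N,.0385,.06),('rack',R,.01,.03),('packs',R,.022,.09),('tabs',R,.05,.09)):
    mm=m&(Z>a)&(Z<b);print(nm,rect(P,mm),np.median(Z[mm]))
n,l,st,ce=cv2.connectedComponentsWithStats((R&(Z>.022)&(Z<.09)).astype(np.uint8))
for i in range(1,n):
    if st[i,4]>5:
        f=(l==i)&(Z<.045);t=(l==i)&(Z>.045)
        print(ce[i],'foot',rect(P,f) if f.any() else 0,'tab',rect(P,t) if t.any() else 0,np.median(Z[f]),np.median(Z[t]))
n,l,st,ce=cv2.connectedComponentsWithStats((N&(Z>.028)&(Z<.0385)).astype(np.uint8))
for i in range(1,n):
    if st[i,4]>20: print(ce[i],rect(P,l==i),np.median(Z[l==i]))
for k,(a,b,cc,d) in {'n':(330,440,175,255),'r':(225,310,190,255)}.items():
    cv2.imwrite(f'pics/{k}.png',cv2.resize(c['pixels'][cc:d,a:b,::-1],None,fx=7,fy=7,interpolation=2))
```

```text
bench 0.0006473365283289345
base (array([ 530.3, -254.9]), array([196.2, 124.8]), 77.6, 4875) 0.034419388606066414
raised (array([ 532.1, -247.4]), array([162.6,  97.5]), 77.5, 2718) 0.0378498749353986
plate (array([ 531.9, -246.8]), array([161.5,  95.6]), 77.7, 1172) 0.04101720186230484
rack (array([522.9,   8. ]), array([ 76.9, 150.3]), 13.4, 1952) 0.01855428479575405
packs (array([522.3,   6.7]), array([ 73.8, 145.2]), 14.1, 418) 0.03147210577053294
tabs (array([523.9,   8.2]), array([25.7, 89.3]), 13.1, 137) 0.06417596048988128
[283.92805755 214.41726619] foot (array([532.7, -30.2]), array([48., 13.]), 13.7, 72) tab (array([532.8, -30.4]), array([25.6, 10.1]), 13.3, 67) 0.030640748196884893 0.06417596048988128
[248.88372093 222.42325581] foot (array([518.2,  48.5]), array([54.2, 22.1]), 14.7, 139) tab (array([515. ,  46.3]), array([25.7, 10.7]), 14.7, 76) 0.030633345544519353 0.06391983613077912
[379.98509485 212.95731707] (array([ 532.1, -247.4]), array([162.6,  97.5]), 77.5, 1476) 0.03605970170161854
```

View pics/n.png

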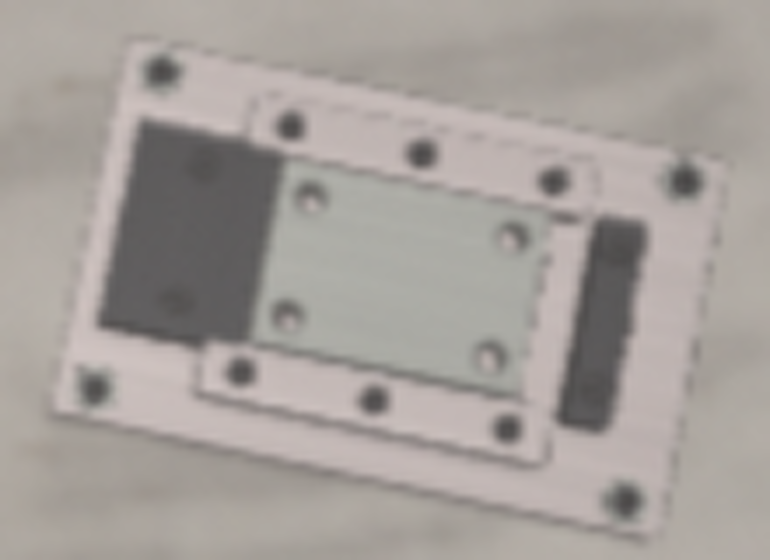

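View pics/r.png

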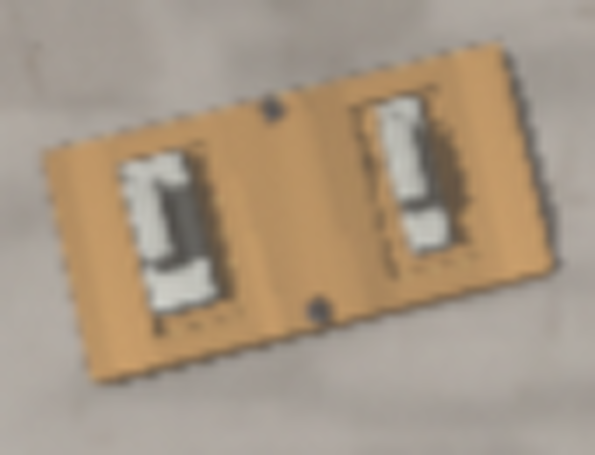

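The thin packer is the right-hand one in the rack: foot 48×13 at (532.7,-30.3), yaw 13.5°, tab top at 0.064. The left one is the 20 mm packer. Nest centre is (530.3,-254.9) with y axis at 77.6°, and the short stop is at the world -y end. All sizes match the spec.

Add to h.py:
```python
from scipy.spatial.transform import Rotation as Ro
def go(p,yaw=None):
    "tool-frame step from the measured pose to p, with tool y at yaw, pointing down"
    from station import sensors
    s=sensors.sense();R=np.array(s['ee_rot']);d=R.T@(np.array(p)-s['tcp_pos'])
    if yaw is not None:
        a=np.radians(yaw);y=np.array([np.cos(a),np.sin(a),0]);z=np.array([0,0,-1.])
        r=Ro.from_matrix(R.T@np.column_stack([np.cross(y,z),y,z])).as_rotvec(degrees=True)
    else: r=np.zeros(3)
    print('t',round(s['time_s'],2),'tcp',np.round(s['tcp_pos'],4),'d',np.round(d,4),'r',np.round(r,2),'F',np.round(s['wrist_force'],1),'w',round(s['gripper_width'],3),round(s['gripper_force'],1))
```

```bash
python3 -c "
from h import *
go([.5327,-.0303,.16],103.6)"
```

```text
t 0.1 tcp [ 0.1496 -0.6063  0.2216] d [-0.5098  0.4675  0.0624] r [ 0.11 -0.01  0.24] F [-0.3  0.1 -0.2] w 0.998 0.0
```

{"name": "move_tool", "arguments": {"steps": [[0.6, [-0.255, 0.234, 0.03], [0, 0, 0]], [0.6, [-0.255, 0.234, 0.03], [0, 0, 0]], [0.6, [-0.255, 0.234, 0.03], [0, 0, 0]], [0.6, [-0.255, 0.234, 0.03], [0, 0, 0]], [0.6, [-0.255, 0.234, 0.03], [0, 0, 0]], [0.6, [-0.255, 0.234, 0.03], [0, 0, 0]], [0.6, [-0.255, 0.234, 0.03], [0, 0, 0]], [0.6, [-0.255, 0.234, 0.03], [0, 0, 0]]]}}

```text
time_s: 0.9
tcp_pos: [0.3431, -0.3147, 0.1921]
ee_rot: [[-0.969, -0.246, -0.0], [-0.246, 0.969, 0.001], [0.0, 0.001, -1.0]]
wrist_force: [0.5, -1.1, 1.0]
gripper_width: 0.6
gripper_force: 0.0
```

{"name": "move_tool", "arguments": {"steps": [[0.6, [-0.255, 0.234, 0.03], [0, 0, 0]], [0.6, [-0.255, 0.234, 0.03], [0, 0, 0]], [0.6, [-0.255, 0.234, 0.03], [0, 0, 0]], [0.6, [-0.255, 0.234, 0.03], [0, 0, 0]], [0.6, [-0.255, 0.234, 0.03], [0, 0, 0]], [0.6, [-0.255, 0.234, 0.03], [0, 0, 0]], [0.6, [-0.255, 0.234, 0.03], [0, 0, 0]], [0.6, [-0.255, 0.234, 0.03], [0, 0, 0]]]}}

```text
time_s: 1.7
tcp_pos: [0.5355, -0.027, 0.1615]
ee_rot: [[-0.97, -0.244, 0.0], [-0.244, 0.97, -0.0], [-0.0, -0.0, -1.0]]
wrist_force: [-0.4, -0.0, -0.3]
gripper_width: 0.597
gripper_force: 0.0
```

Run:
```python
from h import *
go([.5327,-.0303,.11],103.6)
from station import eyes
c=eyes.capture('wrist');np.savez('w1.npz',**c);cv2.imwrite('pics/w1.png',c['pixels'][:,:,::-1]);print(c['K'],c['world_from_camera'])
```

```text
t 1.7 tcp [ 0.5355 -0.027   0.1615] d [ 0.0035 -0.0026  0.0515] r [-0.01  0.02  0.52] F [-0.4 -0.  -0.3] w 0.597 0.0
[[309.70691629   0.         315.72705749]
 [  0.         309.70691629 199.37441814]
 [  0.           0.           1.        ]] [[-2.45686310e-01 -9.30571965e-01 -2.71429650e-01  4.60368071e-01]
 [ 9.69349331e-01 -2.35954288e-01 -6.84649405e-02 -4.68502417e-02]
 [-3.33435604e-04 -2.79931049e-01  9.60020050e-01  3.23522343e-01]
 [ 0.00000000e+00  0.00000000e+00  0.00000000e+00  1.00000000e+00]]
```

View pics/w1.png

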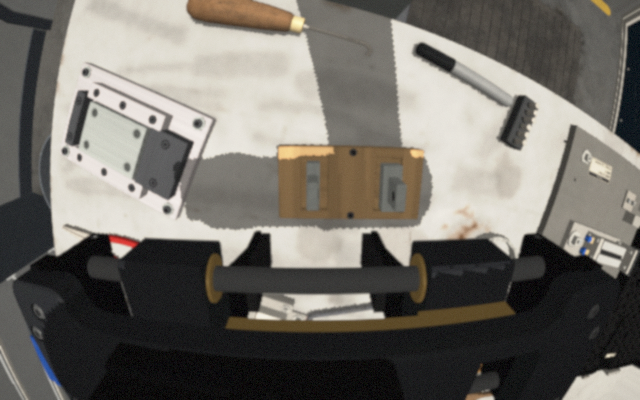

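The wrist view shows the thin packer at about (313,186), centred between the fingers (columns 255 and 375), and the nest at upper left (140,140). I'll cross-check positions using the fisheye depth.

Add to h.py:
```python
def fcloud(c):
    K=c['K'];T=c['world_from_camera'];z=c['z_map'];v,u=np.mgrid[:400,:640]
    x=(u-K[0,2])/K[0,0];y=(v-K[1,2])/K[1,1];th=np.hypot(x,y)+1e-9;k=np.tan(th)/th
    P=np.stack([x*k*z,-y*k*z,-z],-1)
    return P@T[:3,:3].T+T[:3,3]
```

Run:
```python
from h import *
c=np.load('w1.npz');P=fcloud(c);Z=P[...,2];v,u=np.mgrid[:400,:640]
R=(u>270)&(u<345)&(v>140)&(v<222);N=(u>55)&(u<215)&(v>60)&(v<216)
print('bench',np.median(Z[100:120,240:280]))
for nm,m,a,b in(('foot+tab',R,.025,.09),('tab',R,.05,.09),('base',N,.008,.06),('raised',N,.028,.06),('plate',N,.0385,.06),('rack',(u>265)&(u<440)&(v>140)&(v<225),.01,.025)):
    mm=m&(Z>a)&(Z<b);print(nm,rect(P,mm),np.median(Z[mm]))
```

```text
bench -0.0001128929382886168
foot+tab (array([531.8, -32. ]), array([48.2, 13. ]), 13.8, 679) 0.06204669945441765
tab (array([531.5, -32.3]), array([26.4, 10.7]), 14.2, 384) 0.0635731670342213
base (array([ 530. , -256.5]), array([197.3, 125.3]), 77.6, 14271) 0.0354238383178872
raised (array([ 531.4, -248.9]), array([164. ,  98.1]), 77.7, 9160) 0.03637137683976069
plate (array([ 529.5, -256.9]), array([86.4, 59.4]), 77.9, 3038) 0.040890945997222455
rack (array([522.2,   5.7]), array([ 77.5, 150.4]), 13.5, 7982) 0.017801614894799672
```

Both cameras agree on the relative vector from packer to nest to within 0.6 mm, and absolutely to 1.7 mm in y, so I'll use the average. Descending to grasp.

{"name": "move_tool", "arguments": {"steps": [[0.6, [0.0042, -0.0033, 0.04], [0, 0, 0.4]], [0.6, [0.0042, -0.0033, 0.08], [0, 0, 0.4]], [0.6, [0.0042, -0.0033, 0.105], [0, 0, 0.4]], [0.6, [0.0042, -0.0033, 0.1205], [0, 0, 0.4]], [0.6, [0.0042, -0.0033, 0.1205], [0, 0, 0.4]], [0.6, [0.0042, -0.0033, 0.1205], [0, 0, 0.4]]]}}

```text
time_s: 2.35
tcp_pos: [0.5294, -0.0355, 0.0424]
ee_rot: [[-0.973, -0.232, -0.0], [-0.232, 0.973, -0.0], [0.0, -0.0, -1.0]]
wrist_force: [0.1, -0.5, -0.2]
gripper_width: 0.599
gripper_force: 0.0
```

{"name": "move_tool", "arguments": {"steps": [[0, [0, 0, 0], [0, 0, 0]], [0, [0, 0, 0], [0, 0, 0]], [0, [0, 0, 0], [0, 0, 0]], [0, [0, 0, 0], [0, 0, 0]], [0, [0, 0, 0], [0, 0, 0]], [0, [0, 0, 0], [0, 0, 0]], [0, [0, 0, 0], [0, 0, 0]], [0, [0, 0, 0], [0, 0, 0]]]}}

```text
time_s: 3.15
tcp_pos: [0.5295, -0.0345, 0.0421]
ee_rot: [[-0.973, -0.233, -0.0], [-0.233, 0.973, -0.0], [0.0, -0.0, -1.0]]
wrist_force: [0.5, 0.5, 0.1]
gripper_width: 0.11
gripper_force: 30.0
```

Gripped at 9.6 mm with 30 N, which fits the 10 mm tab. Lifting.

{"name": "move_tool", "arguments": {"steps": [[0, [0, 0, -0.02], [0, 0, 0]], [0, [0, 0, -0.05], [0, 0, 0]], [0, [0, 0, -0.085], [0, 0, 0]], [0, [0, 0, -0.085], [0, 0, 0]], [0, [0, 0, -0.085], [0, 0, 0]]]}}

```text
time_s: 3.65
tcp_pos: [0.5293, -0.0343, 0.1273]
ee_rot: [[-0.973, -0.232, 0.001], [-0.232, 0.973, 0.001], [-0.001, 0.001, -1.0]]
wrist_force: [0.8, -0.1, -1.6]
gripper_width: 0.114
gripper_force: 30.0
```

Run:
```python
from h import *
n=np.array([.5301,-.2557]);a=np.radians(77.6);g=n-.0502*np.array([np.cos(a),np.sin(a)])
print(g);go([*g,.127],77.6)
```

```text
[ 0.51932029 -0.30472895]
t 3.65 tcp [ 0.5293 -0.0343  0.1273] d [ 7.250e-02 -2.607e-01  1.000e-04] r [ 0.05  0.05 25.83] F [ 0.8 -0.1 -1.6] w 0.114 30.0
```

{"name": "move_tool", "arguments": {"steps": [[0, [0.0725, -0.2607, 0], [0, 0, 25.8]], [0, [0.0725, -0.2607, 0], [0, 0, 25.8]], [0, [0.0725, -0.2607, 0], [0, 0, 25.8]], [0, [0.0725, -0.2607, 0], [0, 0, 25.8]], [0, [0.0725, -0.2607, 0], [0, 0, 25.8]], [0, [0.0725, -0.2607, 0], [0, 0, 25.8]], [0, [0.0725, -0.2607, 0], [0, 0, 25.8]], [0, [0.0725, -0.2607, 0], [0, 0, 25.8]]]}}

```text
time_s: 4.45
tcp_pos: [0.5183, -0.3047, 0.1249]
ee_rot: [[-0.977, 0.215, -0.004], [0.215, 0.977, 0.002], [0.004, 0.001, -1.0]]
wrist_force: [0.7, 0.3, -1.1]
gripper_width: 0.114
gripper_force: 30.0
```

Run:
```python
from h import *
from station import eyes
for n in('wrist','scene'):
    c=eyes.capture(n);np.savez(n+'2.npz',**c);cv2.imwrite(f'pics/{n}2.png',c['pixels'][:,:,::-1])
go([.51932,-.30473,.048],77.6)
```

```text
t 4.55 tcp [ 0.5191 -0.3038  0.126 ] d [-0.0006 -0.0009  0.078 ] r [ 0.03 -0.13  0.1 ] F [ 0.  -0.1 -1.6] w 0.114 30.0
```

View pics/wrist2.png

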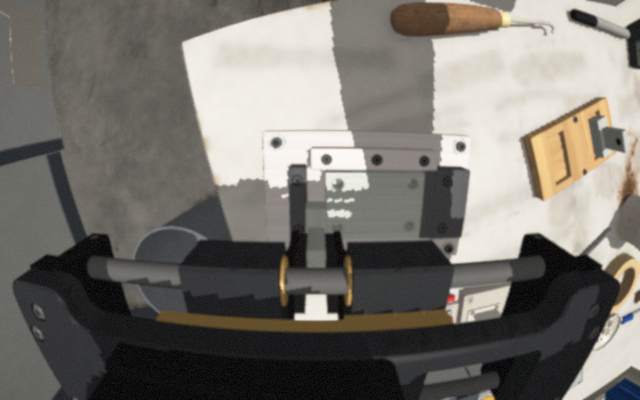

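The wrist view shows the packer held near (315,240) above the gap. The short stop is at its left (296,200) and the plate at its right (from 325). Next, numbers along the nest axis from the depth.

Run:
```python
from h import *
c=np.load('wrist2.npz');P=fcloud(c);Z=P[...,2];v,u=np.mgrid[:400,:640]
a=np.radians(77.6);ey=np.array([np.cos(a),np.sin(a)]);ex=np.array([ey[1],-ey[0]])
q=P[...,:2]-np.array([.5191,-.3038]);Y=q@ey*1000;X=q@ex*1000
N=(u>255)&(u<475)&(v>125)&(v<250)
m=N&(Z>.008)&(Z<.06);print('base',rect(P,m))
for lo in range(-50,-14,6):
    b=(X>lo)&(X<lo+6)&(abs(Y)<60)
    pl=b&(Z>.0385)&(Z<.045);top=b&(Z>.033)&(Z<.0385)&(Y<0)
    print(lo,'plate edge',np.sort(Y[pl])[:4].round(1),'stop',np.sort(Y[top])[-3:].round(1),pl.sum(),top.sum())
h=(Z>.075)&(Z<.16)&(abs(Y)<20)&(abs(X)<40)&(u>295)&(u<335)&(v>200)
for z0 in np.arange(.085,.15,.005):
    b=h&(Z>z0)&(Z<z0+.005)
    if b.sum()>5: print(z0.round(3),b.sum(),'Y',Y[b].min().round(1),Y[b].max().round(1),'X',X[b].min().round(1),X[b].max().round(1))
cv2.imwrite('pics/w2c.png',cv2.resize(c['pixels'][150:300,230:400,::-1],None,fx=4,fy=4))
```

```text
base (array([ 525.7, -256.2]), array([195.9, 117. ]), 77.6, 21276)
-50 plate edge [] stop [-0.4 -0.4 -0.4] 0 46
-44 plate edge [] stop [-0.4 -0.4 -0.4] 0 63
-38 plate edge [] stop [-0.4 -0.3 -0.3] 0 79
-32 plate edge [6.1 6.1 6.1 6.9] stop [-1.2 -0.3 -0.3] 308 145
-26 plate edge [-20.9   6.1   6.1   6.1] stop [-11.1 -11.1 -11.1] 418 128
-20 plate edge [6.2 6.2 6.2 6.2] stop [-11.2 -11.2 -11.2] 403 113
0.095 35 Y -8.5 3.7 X -21.6 -20.7
0.1 51 Y -8.3 3.6 X -21.9 -20.5
0.105 42 Y -8.8 4.0 X -21.7 -20.6
0.11 481 Y -8.8 4.0 X -21.8 -6.0
0.115 56 Y -6.8 2.6 X -10.8 -9.1
0.12 61 Y -13.5 6.9 X -12.1 -9.4
0.125 138 Y -13.4 8.0 X -12.5 -9.4
0.13 137 Y -13.0 7.7 X -12.5 -9.3
0.135 165 Y -12.8 7.5 X -12.0 -8.4
0.14 170 Y -12.5 7.1 X -12.5 -0.1
0.145 461 Y -12.2 6.9 X -12.5 0.1
```

View pics/w2c.png

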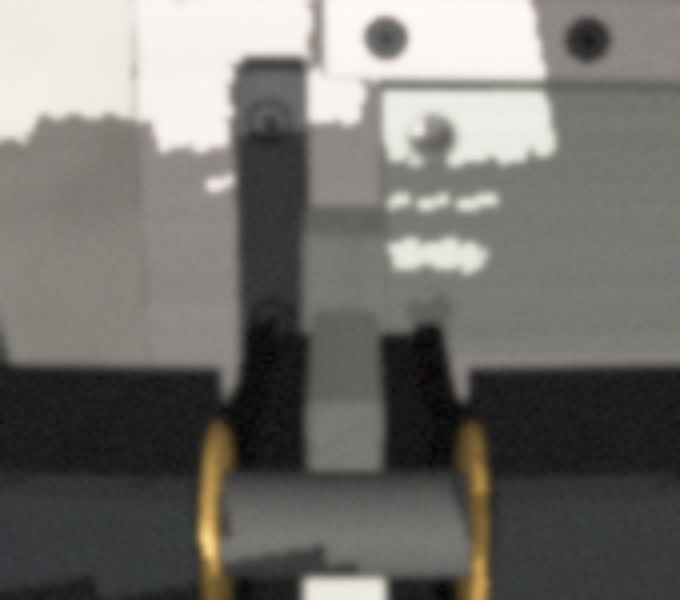

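Gap runs from -11.2 to +6.1 (centre -2.5), and the foot from -8.6 to +3.9 (centre -2.4). It is already centred in the gap, so I'll descend straight.

{"name": "move_tool", "arguments": {"steps": [[0, [0, 0, 0.03], [0, 0, 0]], [0, [0, 0, 0.05], [0, 0, 0]], [0, [0, 0, 0.056], [0, 0, 0]], [0, [0, 0, 0.062], [0, 0, 0]], [0, [0, 0, 0.067], [0, 0, 0]], [0, [0, 0, 0.07], [0, 0, 0]], [0, [0, 0, 0.073], [0, 0, 0]], [0, [0, 0, 0.073], [0, 0, 0]]]}}

```text
time_s: 5.35
tcp_pos: [0.5196, -0.3047, 0.0537]
ee_rot: [[-0.977, 0.214, -0.0], [0.214, 0.977, 0.0], [0.0, 0.0, -1.0]]
wrist_force: [-0.2, 0.7, -2.2]
gripper_width: 0.114
gripper_force: 30.0
```

{"name": "move_tool", "arguments": {"steps": [[0, [0, 0, 0.001], [0, 0, 0]], [0, [0, 0, 0.002], [0, 0, 0]], [0, [0, 0, 0.003], [0, 0, 0]], [0, [0, 0, 0.003], [0, 0, 0]]]}}

```text
time_s: 5.75
tcp_pos: [0.5195, -0.3049, 0.0509]
ee_rot: [[-0.977, 0.214, -0.0], [0.214, 0.977, 0.0], [0.0, 0.0, -1.0]]
wrist_force: [-0.2, 0.6, -0.7]
gripper_width: 0.114
gripper_force: 30.0
```

{"name": "move_tool", "arguments": {"steps": [[0, [0, 0, 0.001], [0, 0, 0]], [0, [0, 0, 0.002], [0, 0, 0]], [0, [0, 0, 0.002], [0, 0, 0]]]}}

```text
time_s: 6.05
tcp_pos: [0.5195, -0.3049, 0.0489]
ee_rot: [[-0.977, 0.214, -0.0], [0.214, 0.977, 0.0], [0.0, 0.0, -1.0]]
wrist_force: [0.1, -0.3, -0.8]
gripper_width: 0.113
gripper_force: 30.0
```

{"name": "move_tool", "arguments": {"steps": [[0, [0, 0, 0.001], [0, 0, 0]], [0, [0, 0, 0.001], [0, 0, 0]]]}}

```text
time_s: 6.25
tcp_pos: [0.5197, -0.305, 0.0483]
ee_rot: [[-0.977, 0.214, 0.0], [0.214, 0.977, -0.0], [-0.0, -0.0, -1.0]]
wrist_force: [-0.7, 0.3, 0.3]
gripper_width: 0.114
gripper_force: 30.0
```

{"name": "move_tool", "arguments": {"steps": [[0, [0, 0, 0.001], [0, 0, 0]], [0, [0, 0, 0.001], [0, 0, 0]]]}}

```text
time_s: 6.45
tcp_pos: [0.5197, -0.305, 0.0483]
ee_rot: [[-0.977, 0.213, 0.0], [0.213, 0.977, -0.001], [-0.0, -0.0, -1.0]]
wrist_force: [-1.7, 0.7, 5.7]
gripper_width: 0.113
gripper_force: 30.0
```

Floor contact is at TCP z 0.0483, matching the expected 0.016+0.032. Releasing and rising.

{"name": "move_tool", "arguments": {"steps": [[0.3, [0, 0, -0.001], [0, 0, 0]], [0.3, [0, 0, -0.001], [0, 0, 0]], [0.3, [0, 0, -0.001], [0, 0, 0]], [0.3, [0, 0, -0.001], [0, 0, 0]], [0.3, [0, 0, -0.001], [0, 0, 0]]]}}

```text
time_s: 6.95
tcp_pos: [0.5196, -0.3049, 0.0479]
ee_rot: [[-0.977, 0.214, -0.0], [0.214, 0.977, 0.0], [0.0, 0.0, -1.0]]
wrist_force: [-0.2, -0.1, 0.8]
gripper_width: 0.295
gripper_force: 0.0
```

{"name": "move_tool", "arguments": {"steps": [[0.3, [0, 0, -0.01], [0, 0, 0]], [0.3, [0, 0, -0.04], [0, 0, 0]], [0.3, [0, 0, -0.085], [0, 0, 0]], [0.3, [0, 0, -0.085], [0, 0, 0]], [0.3, [0, 0, -0.085], [0, 0, 0]]]}}

```text
time_s: 7.45
tcp_pos: [0.5204, -0.3051, 0.1351]
ee_rot: [[-0.977, 0.214, 0.004], [0.214, 0.977, -0.001], [-0.004, -0.0, -1.0]]
wrist_force: [0.0, 0.8, -0.4]
gripper_width: 0.299
gripper_force: 0.0
```

Run:
```python
from h import *
a=np.radians(77.6);print(np.array([.5301,-.2557]))
go([.5301,-.2557,.128],77.6)
```

```text
[ 0.5301 -0.2557]
t 7.45 tcp [ 0.5204 -0.3051  0.1351] d [0.0011 0.0503 0.0071] r [-0.    0.23  0.05] F [ 0.   0.8 -0.4] w 0.299 0.0
```

{"name": "move_tool", "arguments": {"steps": [[0, [0.001, 0.05, 0], [0, 0, 0]], [0, [0.001, 0.05, 0], [0, 0, 0]], [0, [0.001, 0.05, 0], [0, 0, 0]], [0, [0.001, 0.05, 0], [0, 0, 0]], [0, [0.001, 0.05, 0], [0, 0, 0]]]}}

```text
time_s: 7.95
tcp_pos: [0.5289, -0.2565, 0.1325]
ee_rot: [[-0.977, 0.215, -0.001], [0.215, 0.977, 0.0], [0.001, -0.0, -1.0]]
wrist_force: [0.6, 0.4, -0.1]
gripper_width: 0.015
gripper_force: 0.0
```

Run:
```python
from h import *
from station import eyes
c=eyes.capture('wrist');P=fcloud(c);Z=P[...,2]
cv2.imwrite('pics/w3.png',c['pixels'][:,:,::-1])
go([.5301,-.2557,.041],77.6)
a=np.radians(77.6);ey=np.array([np.cos(a),np.sin(a)]);ex=np.array([ey[1],-ey[0]])
q=P[...,:2]-np.array([.5301,-.2557]);Y=q@ey*1000;X=q@ex*1000
b=(abs(Y+50)<14)&(abs(X)<30)
for z0 in np.arange(.012,.08,.004):
    m=b&(Z>z0)&(Z<z0+.004)
    if m.sum()>5:print(z0.round(3),m.sum(),Y[m].min().round(1),Y[m].max().round(1),X[m].min().round(1),X[m].max().round(1),np.median(Z[m]))
```

```text
t 8.0 tcp [ 0.529  -0.2565  0.1326] d [-0.001   0.0011  0.0916] r [-0.   -0.05 -0.01] F [ 0.  -0.7 -0.4] w 0.01 0.0
0.012 68 -60.6 -36.1 -28.1 -16.6 0.015498407654903512
0.016 67 -60.2 -36.1 -28.4 21.6 0.01640736770148904
0.02 32 -60.2 -36.2 -29.1 21.0 0.022029278579800526
0.024 30 -59.9 -36.4 -29.2 21.4 0.025866157973160636
0.028 50 -59.9 -36.5 -30.0 29.9 0.030265706402065023
0.032 347 -64.0 -36.0 -30.0 26.6 0.03534112737045275
0.036 258 -64.0 -36.1 -29.2 27.4 0.03667143684752058
0.04 524 -55.6 -36.0 -29.9 27.4 0.041037823297850023
0.044 29 -55.8 -46.3 -10.0 15.3 0.046505666535163165
0.048 31 -54.9 -46.2 -10.2 13.8 0.04996533327076991
0.052 56 -55.2 -46.1 -10.4 15.3 0.05415717184878925
0.056 41 -56.8 -45.8 -9.8 15.0 0.058568610554665834
0.06 32 -55.5 -45.9 -10.0 12.7 0.06246021377137291
0.064 57 -55.3 -45.7 -10.2 14.7 0.06551284103105351
0.068 390 -57.0 -46.5 -10.5 15.7 0.06969556861412894
```

View pics/w3.png

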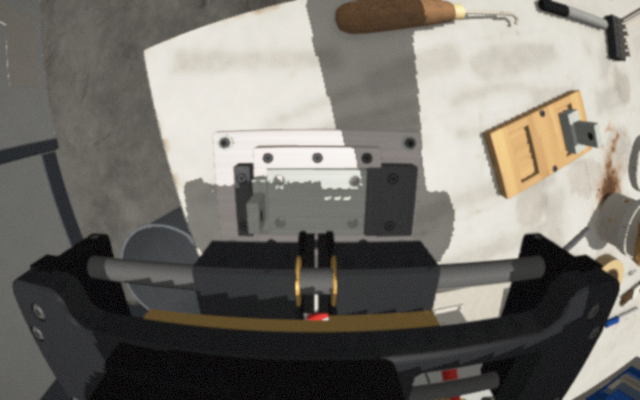

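The packer stands upright in the gap at (255,212) with its tab top at 0.0697, matching floor + 54 mm. The shut fingers are over the plate's middle. Pressing down gently.

{"name": "move_tool", "arguments": {"steps": [[0, [-0.001, 0.001, 0.04], [0, 0, 0]], [0, [-0.001, 0.001, 0.075], [0, 0, 0]], [0, [-0.001, 0.001, 0.082], [0, 0, 0]], [0, [-0.001, 0.001, 0.085], [0, 0, 0]], [0, [-0.001, 0.001, 0.087], [0, 0, 0]], [0, [-0.001, 0.001, 0.087], [0, 0, 0]]]}}

```text
time_s: 8.6
tcp_pos: [0.5316, -0.2555, 0.0475]
ee_rot: [[-0.977, 0.214, 0.003], [0.214, 0.977, -0.001], [-0.003, -0.0, -1.0]]
wrist_force: [-0.6, -0.1, -0.6]
gripper_width: 0.002
gripper_force: 0.0
```

{"name": "move_tool", "arguments": {"steps": [[0, [0, 0, 0.002], [0, 0, 0]], [0, [0, 0, 0.004], [0, 0, 0]], [0, [0, 0, 0.006], [0, 0, 0]], [0, [0, 0, 0.006], [0, 0, 0]]]}}

```text
time_s: 9.0
tcp_pos: [0.5309, -0.2552, 0.0407]
ee_rot: [[-0.977, 0.213, 0.001], [0.213, 0.977, -0.0], [-0.001, -0.0, -1.0]]
wrist_force: [0.1, 0.7, 3.8]
gripper_width: 0.005
gripper_force: 2.0
```

{"name": "move_tool", "arguments": {"steps": [[0, [0, 0, 0.001], [0, 0, 0]], [0, [0, 0, 0.002], [0, 0, 0]], [0, [0, 0, 0.003], [0, 0, 0]], [0, [0, 0, 0.003], [0, 0, 0]]]}}

```text
time_s: 9.4
tcp_pos: [0.5309, -0.2552, 0.0377]
ee_rot: [[-0.977, 0.213, 0.001], [0.213, 0.977, -0.0], [-0.001, -0.0, -1.0]]
wrist_force: [-1.1, 1.1, 6.8]
gripper_width: 0.005
gripper_force: 3.2
```

{"name": "move_tool", "arguments": {"steps": [[0, [0, 0, 0.001], [0, 0, 0]], [0, [0, 0, 0.0015], [0, 0, 0]], [0, [0, 0, 0.0015], [0, 0, 0]]]}}

```text
time_s: 9.7
tcp_pos: [0.531, -0.2552, 0.0365]
ee_rot: [[-0.977, 0.213, 0.001], [0.213, 0.977, -0.001], [-0.001, -0.0, -1.0]]
wrist_force: [-1.0, 0.6, 7.3]
gripper_width: 0.004
gripper_force: 3.7
```

{"name": "move_tool", "arguments": {"steps": [[0, [0, 0, 0.0005], [0, 0, 0]], [0, [0, 0, 0.001], [0, 0, 0]], [0, [0, 0, 0.001], [0, 0, 0]]]}}

```text
time_s: 10.0
tcp_pos: [0.531, -0.2552, 0.0364]
ee_rot: [[-0.977, 0.213, 0.001], [0.213, 0.977, -0.001], [-0.001, -0.0, -1.0]]
wrist_force: [-3.2, 2.4, 12.1]
gripper_width: 0.004
gripper_force: 6.0
```

{"name": "move_tool", "arguments": {"steps": [[0, [0, 0, 0.0005], [0, 0, 0]], [0, [0, 0, 0.001], [0, 0, 0]], [0, [0, 0, 0.001], [0, 0, 0]]]}}

```text
time_s: 10.3
tcp_pos: [0.531, -0.2552, 0.0364]
ee_rot: [[-0.977, 0.213, 0.001], [0.213, 0.977, -0.001], [-0.001, -0.001, -1.0]]
wrist_force: [-4.3, 3.7, 17.2]
gripper_width: 0.001
gripper_force: 8.6
```

It hit a hard stop at z = 0.0364 with the force now rising, so the plate looks home. I'll verify flushness and the packer by depth before handing in.

Run:
```python
from h import *
from station import eyes
a=np.radians(77.6);ey=np.array([np.cos(a),np.sin(a)]);ex=np.array([ey[1],-ey[0]])
for n in('wrist','top'):
    c=eyes.capture(n);P=(fcloud if n=='wrist' else cloud)(c);Z=P[...,2]
    cv2.imwrite(f'pics/{n}4.png',c['pixels'][:,:,::-1])
    q=P[...,:2]-np.array([.5301,-.2557]);Y=q@ey*1000;X=q@ex*1000
    for nm,x0,x1,y0,y1 in(('plate+y',-26,26,28,38),('plate-y',-26,26,-38,-28),('plate-x',-27,-20,-38,38),('rail-x',-46,-33,-50,50),('stopL',-30,30,48,85),('stopS',-30,30,-70,-62),('foot',-22,-15,-53,-48)):
        m=(X>x0)&(X<x1)&(Y>y0)&(Y<y1)&(Z<.045)&(Z>.02);print(n,nm,m.sum(),np.percentile(Z[m],[10,50,90]).round(4) if m.sum()>3 else '')
    t=(abs(X)<16)&(abs(Y+50)<12)&(Z>.067)&(Z<.073);print('tab',t.sum(),Y[t].mean() if t.any() else '')
```

```text
wrist plate+y 598 [0.0269 0.0356 0.0365]
wrist plate-y 556 [0.0277 0.0356 0.0365]
wrist plate-x 1413 [0.0351 0.0359 0.0366]
wrist rail-x 4206 [0.0352 0.036  0.0368]
wrist stopL 2962 [0.0352 0.036  0.0367]
wrist stopS 622 [0.0352 0.036  0.0368]
wrist foot 144 [0.0237 0.0354 0.0364]
tab 0 
top plate+y 21 [0.0339 0.0361 0.0394]
top plate-y 0 
top plate-x 16 [0.0337 0.0365 0.0394]
top rail-x 274 [0.0343 0.0368 0.0391]
top stopL 87 [0.0341 0.0362 0.0387]
top stopS 17 [0.0356 0.0365 0.0384]
top foot 1 
tab 0
```

View pics/wrist4.png

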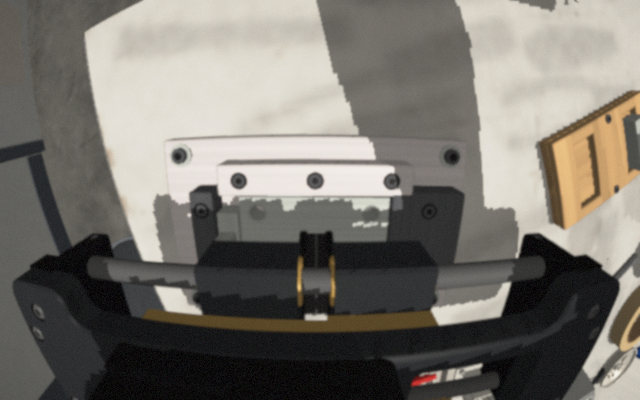

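The plate is flush with the rails and stops (0.036 at both ends), and the packer foot is level with them in the gap at (230,225). Handing in while pressing.

```bash
python3 -c "
from h import *
go([.531,-.2552,.0364])
from station import workorder;print(workorder.finish_job())"
```

```text
t 10.4 tcp [ 0.531  -0.2552  0.0364] d [-0. -0. -0.] r [0. 0. 0.] F [-4.3  3.7 17.3] w 0.005 8.5
the job is handed in; nothing more can be done
None
```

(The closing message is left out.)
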